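Put swapped lids back on their own ring-blank pots

TASK

The four enamel pots that keep ring blanks of different metals apart have been closed with one another's lids. Put every lid back on the pot of its own colour, seated flat on the rim, and leave the pots standing where they are. A lid that has to wait may rest on the bare soldering board among the pots, but no lid may be put down on the bench top, which is full of filings.

Things in the scene. Friction and masses are not known exactly. Their poses are not given: they have to be found in the camera images.
- lid_red: Oxide red enamel lid, round, loose, 0.11 kg. Brim 82 mm across, 6 mm thick; origin at the centre of the brim's flat underside, z up. Below it a tapered plug, 60 mm across narrowing to 49, reaches 8 mm down. Black upright knob on the axis, 21 mm across, from 6 to 32 mm above the origin: grip it from above, at any yaw. Starts on a pot of another colour.
- lid_blue: Cobalt blue enamel lid, round, loose, 0.11 kg. Brim 82 mm across, 6 mm thick; origin at the centre of the brim's flat underside, z up. Below it a tapered plug, 60 mm across narrowing to 49, reaches 8 mm down. Black upright knob on the axis, 21 mm across, from 6 to 32 mm above the origin: grip it from above, at any yaw. Starts on a pot of another colour.
- lid_yellow: Mustard yellow enamel lid, round, loose, 0.11 kg. Brim 82 mm across, 6 mm thick; origin at the centre of the brim's flat underside, z up. Below it a tapered plug, 60 mm across narrowing to 49, reaches 8 mm down. Black upright knob on the axis, 21 mm across, from 6 to 32 mm above the origin: grip it from above, at any yaw. Starts on a pot of another colour.
- lid_green: Leaf green enamel lid, round, loose, 0.11 kg. Brim 82 mm across, 6 mm thick; origin at the centre of the brim's flat underside, z up. Below it a tapered plug, 60 mm across narrowing to 49, reaches 8 mm down. Black upright knob on the axis, 21 mm across, from 6 to 32 mm above the origin: grip it from above, at any yaw. Starts on a pot of another colour.
- pot_red: Oxide red enamel pot with copper ring blanks in it, round, loose, 0.85 kg, 60 mm high. Foot 100 mm across (its colour shows round any lid from above), narrowing to a mouth 76 mm outside, 68 mm inside. Origin at the centre of its underside, z up. A seated lid's origin is on the pot's axis, 60 mm above the pot's origin, with 4 mm play sideways.
- pot_blue: Cobalt blue enamel pot with silver ring blanks in it, round, loose, 0.85 kg, 60 mm high. Foot 100 mm across (its colour shows round any lid from above), narrowing to a mouth 76 mm outside, 68 mm inside. Origin at the centre of its underside, z up. A seated lid's origin is on the pot's axis, 60 mm above the pot's origin, with 4 mm play sideways.
- pot_yellow: Mustard yellow enamel pot with brass ring blanks in it, round, loose, 0.85 kg, 60 mm high. Foot 100 mm across (its colour shows round any lid from above), narrowing to a mouth 76 mm outside, 68 mm inside. Origin at the centre of its underside, z up. A seated lid's origin is on the pot's axis, 60 mm above the pot's origin, with 4 mm play sideways.
- pot_green: Leaf green enamel pot with dark steel ring blanks in it, round, loose, 0.85 kg, 60 mm high. Foot 100 mm across (its colour shows round any lid from above), narrowing to a mouth 76 mm outside, 68 mm inside. Origin at the centre of its underside, z up. A seated lid's origin is on the pot's axis, 60 mm above the pot's origin, with 4 mm play sideways.
- rest_board: Bare pale soldering board, fixed, 105 x 146 x 22 mm (x, y, z), among the pots, with room for one lid at its centre. Origin at the centre of its underside, its top 22 mm above; a lid put down on it stands on its plug with its origin 30 mm above the board's origin.

How it is judged:
By the outcome, as a careful person would: the job done as asked, in the order asked, and still so for the second after the job is handed in, with the robot touching nothing.
It also fails if it takes over 128 s, if anything falls off the work surface, if the arm or the gripper's body presses on something with over 40 N, if the wrist force passes 120 N, or if a joint passes its speed limit or range.

ROBOT

A 6-joint arm with a two-finger parallel gripper is mounted at the origin on a cart in front of the work surface, level with it; the furniture and walls round the work are solid. World frame = base frame: x ahead of the robot, y to its left, z up, the work surface at z = 0. Lengths are in m, angles in rad, forces in N, time in s.
With the tool pointing down it reaches from about 0.3 to 0.875 m from the base axis. Payload 6.4 kg.
Tool frame: the origin (TCP) lies at the very end of the fingers, on their centre line; the grasp point (between the pads) lies 19 mm behind it; z points along the fingers, y is the line along which they close (so a half turn about z gives the same grasp; the last joint's range is limited). The gripper opens to 85 mm and grips with 20 to 120 N. Pads are 22 mm wide; open, the fingers measure 114 mm over their backs; the gripper's body (76 mm by 85 mm) begins 54 mm behind the grasp point. The pads swing forward as they close: fully open they stand 13 mm farther back than shut.
Start: joints at [-1.406, 0.181, 1.607, -0, 1.354, -0.206], TCP at [0.208, -0.536, 0.231] pointing down, gripper open.
Joint ranges: [-2.99, 2.99], [-0.89, 2.07], [0.3, 2.58], [-1.14, 4.28], [0, 2.63], [-3.12, 3.12]. Speed limits (rad/s): [2.57, 2.57, 3.01, 3.14, 3.14, 3.14].

INTERFACE

Orientations are given as a unit quaternion [x, y, z, w].
In Python, from station import robot gives the robot as it stands.
- The arm moves only by the tool apply_moves, never from a script. Its argument "rows" is a list of rows, each a list of 7 numbers: the shift along the world's x, y, z in cm, then the turn, a rotation vector about the world's x, y, z in rad, then the opening, from -1 (shut) to 1 (fully open). In form: [[x, y, z, wx, wy, wz, grip], ...]. A call has 1 to 10 rows; each row shifts and turns the commanded pose from where the row before left it; what a row does not reach is not made up. A row lasts 1/10 s, in which the tool goes at most 50 mm and 8.59 degrees, less where a joint would pass 70% of its speed; a pose out of reach is approached as far as the arm can. A call is refused whole if a number of a shift passes 5 or a number of a turn 0.15, either way. A call with a gripper value outside its range is refused whole. The fingers move at their own pace and stop on an object; the grip force is fixed at half the most. Time passes only in rows, so rows that do not move let the fingers close. It gives the time, the measured TCP pose, the force, the opening and the grip force at its end, in the units of the state.
- robot.read_state(): the state, without advancing time (a new reading comes with each control period).
- robot.camera(name): name is "scene" or "top" or "wrist"; returns the picture (480x640x3 uint8, blue, green, red); there is no depth.
- robot.camera_model(name): a dict with "fx", "fy", "cx", "cy" (pixels), "k1" (the pictures are not rectified: a ray, as slopes to the right and down, at radius r is drawn at 1 + k1 r^2 times it, then the intrinsics apply), "cam_to_world" (4x4, takes a point from camera to world coordinates); the wrist camera has in their place "hand_eye" (4x4, takes a point from camera to tool coordinates, whose origin is the TCP and whose axes are the flange's). Camera axes: x right, y down, z forward; pixel columns grow to the right and rows downward; lengths in m; the calibration is good to about 2 mm. A picture is of the moment at which its call begins: read the wrist's pose just before it. camera_model takes no time and is no camera call.
- robot.hand_in(): hands the job in; it is judged then, once.
The state is a dict: "t": time; "joint_positions": joint angles; "joint_vel": joint speeds; "effort": joint torques, N m; "tcp_pos": TCP position; "eef_rot": TCP orientation; "force": force on the tool from outside, world axes, zero at the start; "moment": the same for the moment, N m; "grip_width": finger opening in m; "finger_force": force on a finger pad.
Only numpy, scipy, OpenCV 4.12 (cv2) and the standard library are available. Lean on these libraries where they do the work, as an engineer would, in place of code of your own. Each camera call takes 0.05 s, during which the arm holds its last target. There are 200 camera calls.

## Working session

There is one attempt and no reset: what is moved stays moved. The work goes in short steps, Python scripts to look and compute and a tool call to move; the robot and the scene stay as the last step left them, time stands still between calls to the robot, and variables do not carry over. Pictures are saved under pics/ and viewed, at most 14 in all, crops included, and the job is handed in when it is done.

Besides the shell and the picture viewer there is one more tool, called after "Request:" as name(argument=value, ...), one argument or row to a line, values as JSON. apply_moves: Moves the arm, as the interface text tells. Its arguments: {"type":"object","properties":{"rows":{"type":"array"}},"required":["rows"]}

```bash
mkdir -p pics; python3 - <<'E'
from station import robot
import cv2
for n in("top","scene"):
    cv2.imwrite(f"pics/{n}0.png",robot.camera(n)); m=robot.camera_model(n); print(n,m)
print(robot.camera_model("wrist")); print(robot.read_state())
E
```

```text
top {'fx': 502.23644932040503, 'fy': 502.23644932040503, 'cx': 319.32864109152405, 'cy': 234.4859330000538, 'k1': 0.01723850227957031, 'cam_to_world': array([[ 0.10521709, -0.96992062,  0.21950707,  0.30507205],
       [-0.99442887, -0.10403391,  0.01697565, -0.0944306 ],
       [ 0.00637114, -0.2200703 , -0.97546321,  1.14411601],
       [ 0.        ,  0.        ,  0.        ,  1.        ]])}
scene {'fx': 602.4742703167574, 'fy': 602.4742703167574, 'cx': 309.5205361800188, 'cy': 234.9929382878494, 'k1': -0.030204262108116043, 'cam_to_world': array([[-0.81983331, -0.25158543,  0.51437158, -0.08568396],
       [-0.57258952,  0.35421186, -0.73937487,  0.82573852],
       [ 0.00381943, -0.90068792, -0.43444986,  0.62130236],
       [ 0.        ,  0.        ,  0.        ,  1.        ]])}
{'fx': 407.47717258600113, 'fy': 407.47717258600113, 'cx': 314.2995858587638, 'cy': 236.5674492530924, 'k1': -0.052614675443671266, 'hand_eye': array([[ 6.22545894e-04, -9.57825309e-01, -2.87350466e-01,
         7.32154271e-02],
       [ 9.99999732e-01,  7.07141455e-04, -1.90611334e-04,
         2.368474
[... 205 characters left out ...]
ons': array([-1.40628395e+00,  1.81482781e-01,  1.60793428e+00, -1.56118716e-06,
        1.35383290e+00, -2.06296244e-01]), 'joint_vel': array([ 3.42727230e-05, -3.27105803e-03, -1.38589648e-03,  3.37734355e-04,
        2.50868897e-04,  1.04103091e-04]), 'effort': array([ 1.47703846e-03, -4.45874155e+01, -3.52236700e+01, -1.34819666e-04,
        4.03650105e-03,  2.02036387e-05]), 'tcp_pos': array([ 0.20829297, -0.53538772,  0.23045255]), 'eef_rot': array([ 9.82861430e-01,  1.84344033e-01,  1.65488987e-05, -8.28487271e-04]), 'force': array([-0.69860417,  0.13700846, -0.50079412]), 'moment': array([ 0.02684265,  0.01784216, -0.03743808]), 'finger_force': 0.0, 'grip_width': 0.08535492123586827}
```

View pics/top0.png

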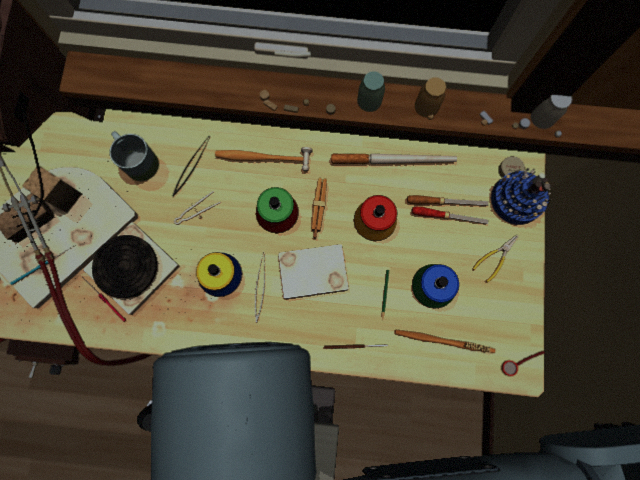

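View pics/scene0.png

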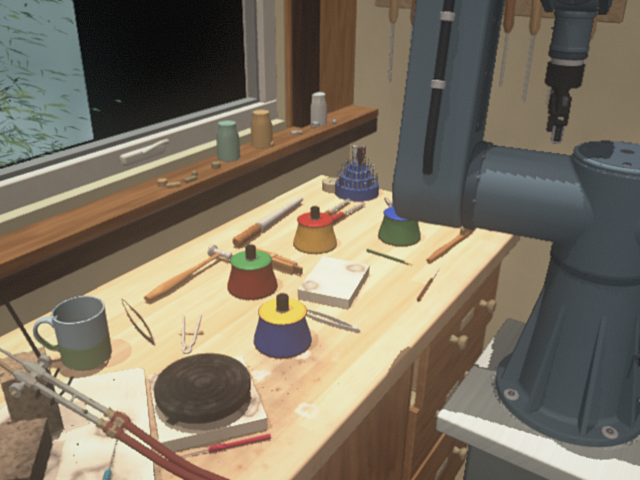

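The red pot has the green lid (275,208), yellow has red (379,214), blue has yellow (215,271) and green has blue (436,285). The bare board is near (313,271). I plan to move blue to the board, then green, red and yellow to their own pots, and blue last.

```bash
cat > h.py <<'E'
import numpy as np, cv2
from station import robot
from scipy.spatial.transform import Rotation as R
def px2w(name,uv,z,st=None):
    m=robot.camera_model(name)
    K=np.array([[m["fx"],0,m["cx"]],[0,m["fy"],m["cy"]],[0,0,1]])
    d=cv2.undistortPoints(np.array(uv,float).reshape(-1,1,2),K,np.array([m["k1"],0,0,0.]))[:,0]
    T=m.get("cam_to_world")
    if T is None:
        H=np.eye(4);H[:3,:3]=R.from_quat(st["eef_rot"]).as_matrix();H[:3,3]=st["tcp_pos"];T=H@m["hand_eye"]
    r=np.c_[d,np.ones(len(d))]@T[:3,:3].T
    return T[:3,3]+r*((z-T[2,3])/r[:,2])[:,None]
HUE={"red":[(0,5),(174,180)],"blue":[(105,125)],"yellow":[(22,30)],"green":[(55,80)]}
E
python3 - <<'E'
from h import *
im=cv2.imread("pics/top0.png"); hsv=cv2.cvtColor(im,cv2.COLOR_BGR2HSV)
for n,(u,v) in dict(green=(275,208),red=(379,214),yellow=(215,271),blue=(436,285)).items():
    print(n,px2w("top",[(u,v)],.066)[0].round(3),hsv[v-12,u],hsv[v,u-12],hsv[v+25,u])
print(px2w("top",[(278,249),(342,245),(348,290),(283,298)],.022).round(3))
E
python3 -c "
import cv2
a=cv2.imread('pics/top0.png')[170:320,180:480];cv2.imwrite('pics/topc.png',cv2.resize(a,(800,400),interpolation=cv2.INTER_CUBIC))"
```

```text
green [0.597 0.029 0.066] [ 61 135  96] [ 61 136 120] [ 22 109  70]
red [ 0.608 -0.203  0.066] [  1 214 149] [  2 214 151] [ 17 222  62]
yellow [0.443 0.14  0.066] [ 32 180 163] [ 30 181 158] [30 39 46]
blue [ 0.464 -0.337  0.066] [112 180 146] [112 196 138] [ 25  87 155]
[[ 0.514  0.015  0.022]
 [ 0.539 -0.129  0.022]
 [ 0.438 -0.152  0.022]
 [ 0.405 -0.01   0.022]]
```

View pics/topc.png

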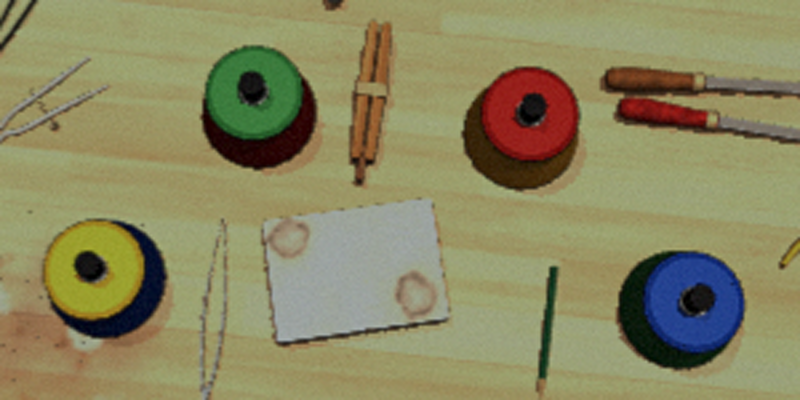

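```bash
python3 - <<'E'
from h import *
im=cv2.imread("pics/top0.png"); hsv=cv2.cvtColor(im,cv2.COLOR_BGR2HSV).astype(int)
b=px2w("top",[(278.6,253),(341.8,244.8),(348.3,289.5),(283.8,298.5)],.022); print("board",b.mean(0).round(4))
for n,(u,v,h) in dict(green=(275,205,61),red=(378,212,1),yellow=(215,271,30),blue=(440,283,112)).items():
    dh=np.abs((hsv[...,0]-h+90)%180-90)
    m=((dh<6)&(hsv[...,1]>110)&(hsv[...,2]>70)).astype(np.uint8); k=np.zeros_like(m);cv2.circle(k,(u,v),23,1,-1);m&=k
    nc,l,s,c=cv2.connectedComponentsWithStats(m);i=1+s[1:,4].argmax()
    hull=cv2.convexHull(np.argwhere(l==i)[:,::-1].astype(np.float32))[:,0]
    e=cv2.fitEllipse(hull); w=px2w("top",[e[0]],.064)[0]; W=px2w("top",hull,.064)
    cc,r=cv2.minEnclosingCircle(W[:,:2].astype(np.float32)); print(n,np.round(e[0],1),np.round(e[1],1),w.round(4),np.round(cc,4),round(r,4))
E
```

```text
board [ 0.4718 -0.07    0.022 ]
green [274.9 204.4] [34.1 35.6] [0.606  0.0303 0.064 ] [0.6064 0.0303] 0.0401
red [378.3 212.4] [34.3 36. ] [ 0.6123 -0.2009  0.064 ] [ 0.6125 -0.201 ] 0.0404
yellow [214.5 270.3] [32.5 35.6] [0.4448 0.1416 0.064 ] [0.4473 0.1429] 0.0392
blue [439.8 282.8] [35.9 38. ] [ 0.4695 -0.3454  0.064 ] [ 0.4698 -0.3455] 0.0403
```

Request:
apply_moves(
  rows=[
    [3.7, 2.7, 0, 0, 0, 0, 1],
    [3.7, 2.7, 0, 0, 0, 0, 1],
    [3.7, 2.7, 0, 0, 0, 0, 1],
    [3.7, 2.7, 0, 0, 0, 0, 1],
    [3.7, 2.7, 0, 0, 0, 0, 1],
    [3.7, 2.7, 0, 0, 0, 0, 1],
    [3.9, 2.8, 0, 0, 0, 0, 1],
    [0, 0, 0, 0, 0, 0, 1],
  ],
)

```text
t: 0.9
tcp_pos: [0.473, -0.3417, 0.2309]
eef_rot: [0.982, 0.187, 0.001, -0.001]
force: [-0.6, -0.5, -0.3]
grip_width: 0.0854
finger_force: 0.0
```

```bash
python3 - <<'E'
from h import *
s=robot.read_state();print(s["t"],s["tcp_pos"],s["eef_rot"]);im=robot.camera("wrist");cv2.imwrite("pics/w1.png",im)
print(R.from_quat(s["eef_rot"]).as_matrix().round(3))
import pickle;pickle.dump(s,open("w1.pkl","wb"))
E
```

```text
0.9 [ 0.47303263 -0.34174     0.23086763] [ 9.82294408e-01  1.87340774e-01  6.88296637e-04 -8.09816214e-04]
[[ 0.93   0.368  0.001]
 [ 0.368 -0.93   0.002]
 [ 0.002 -0.001 -1.   ]]
```

View pics/w1.png

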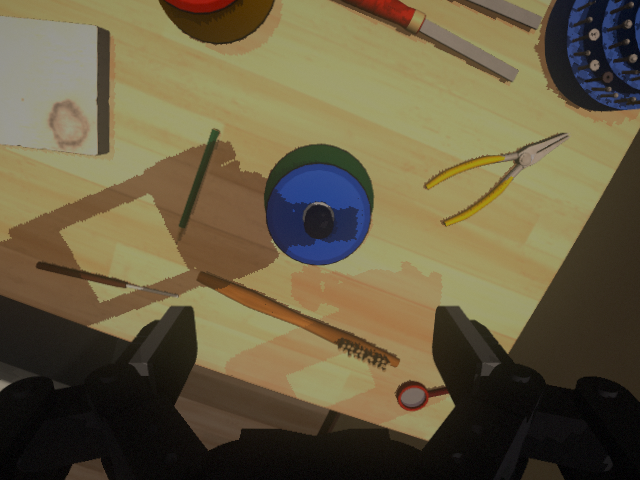

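The blue lid is centred near (320,213) with its rim spanning x 266–374, and the green foot's upper edge is at y≈144.

```bash
python3 - <<'E'
from h import *
import pickle;s=pickle.load(open("w1.pkl","rb"))
print(px2w("wrist",[(320,213)],.066,s).round(4))
l,r,t,b=px2w("wrist",[(266,213),(374,213),(319,163),(319,265)],.066,s); print((l+r)/2,np.linalg.norm(l-r),(t+b)/2,np.linalg.norm(t-b))
print(px2w("wrist",[(319,144)],0,s)+0.05*np.array([[-.93,-.368,0]]))
E
```

```text
[[ 0.4749 -0.3457  0.066 ]]
[ 0.47487482 -0.34570647  0.066     ] 0.08380176928372556 [ 0.47248565 -0.34582849  0.066     ] 0.08142904607773248
[[ 4.72954700e-01 -3.46095954e-01 -5.55111512e-17]]
```

Request:
apply_moves(
  rows=[
    [0.3, 0, -4, 0, 0, 0, 1],
    [0, 0, -4, 0, 0, 0, 1],
    [0, 0, -2, 0, 0, 0, 1],
    [0, 0, 0, 0, 0, 0, 1],
    [0, 0, 0, 0, 0, 0, 1],
  ],
)

```text
t: 1.45
tcp_pos: [0.4717, -0.3468, 0.1316]
eef_rot: [0.983, 0.184, -0.0, -0.0]
force: [0.3, -0.1, 1.0]
grip_width: 0.0854
finger_force: 0.0
```

Request:
apply_moves(
  rows=[
    [0, 0, -3.5, 0, 0, 0, 1],
    [0, 0, -2.6, 0, 0, 0, 1],
    [0, 0, 0, 0, 0, 0, 1],
    [0, 0, 0, 0, 0, 0, -1],
    [0, 0, 0, 0, 0, 0, -1],
    [0, 0, 0, 0, 0, 0, -1],
    [0, 0, 0, 0, 0, 0, -1],
    [0, 0, 0, 0, 0, 0, -1],
    [0, 0, 0, 0, 0, 0, -1],
    [0, 0, 0, 0, 0, 0, -1],
  ],
)

```text
t: 2.45
tcp_pos: [0.473, -0.3465, 0.0717]
eef_rot: [0.983, 0.184, 0.001, 0.001]
force: [-1.6, 0.4, 6.1]
grip_width: 0.0187
finger_force: 58.5
```

Request:
apply_moves(
  rows=[
    [0, 0, 2, 0, 0, 0, -1],
    [0, 0, 4, 0, 0, 0, -1],
    [0, 4, 2, 0, 0, 0, -1],
    [0, 4.5, 0, 0, 0, 0, -1],
    [0, 4.5, 0, 0, 0, 0, -1],
    [0, 4.5, 0, 0, 0, 0, -1],
    [0, 4.5, 0, 0, 0, 0, -1],
    [0, 4, 0, 0, 0, 0, -1],
    [0, 1.7, 0, 0, 0, 0, -1],
    [0, 0, 0, 0, 0, 0, -1],
  ],
)

```text
t: 3.45
tcp_pos: [0.4719, -0.0665, 0.1503]
eef_rot: [0.983, 0.186, -0.0, -0.0]
force: [-1.0, -0.8, -0.2]
grip_width: 0.019
finger_force: 59.0
```

```bash
python3 - <<'E'
from h import *
s=robot.read_state();print(s["tcp_pos"]);im=robot.camera("wrist");cv2.imwrite("pics/w2.png",im)
im=robot.camera("top")[170:320,180:480];cv2.imwrite("pics/t2.png",cv2.resize(im,(800,400),interpolation=cv2.INTER_CUBIC))
import pickle;pickle.dump(s,open("w2.pkl","wb"))
E
```

```text
[ 0.47194314 -0.06647211  0.15028063]
```

View pics/w2.png

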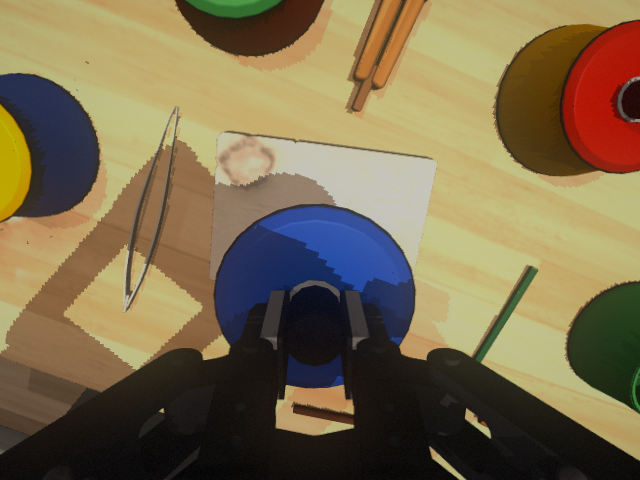

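The lid hangs straight in the pads, centred at x≈315, and the board's far corners are at (219,131) and (436,159).

```bash
python3 - <<'E'
from h import *
import pickle;s=pickle.load(open("w2.pkl","rb"))
p=px2w("wrist",[(219,131),(436,159)],.022,s)[:,:2];d=p[1]-p[0];L=np.linalg.norm(d);n=np.array([d[1],-d[0]])/L
print(p,L,p.mean(0)+.0525*n,p.mean(0)-.0525*n); print(robot.read_state()["tcp_pos"])
E
```

```text
[[ 0.50826326  0.01417182]
 [ 0.54373099 -0.1247988 ]] 0.1434252131521459 [ 0.47512771 -0.06829626] [ 0.57686654 -0.04233072]
[ 0.47250764 -0.06898324  0.15048441]
```

Request:
apply_moves(
  rows=[
    [0.1, 0, -4, 0, 0, 0, -1],
    [0, 0, -4, 0, 0, 0, -1],
    [0, 0, -1.8, 0, 0, 0, -1],
    [0, 0, -0.8, 0, 0, 0, -1],
    [0, 0, -0.1, 0, 0, 0, -1],
    [0, 0, 0, 0, 0, 0, -1],
  ],
)

```text
t: 4.15
tcp_pos: [0.4743, -0.0699, 0.0441]
eef_rot: [0.983, 0.184, 0.001, 0.0]
force: [0.1, -0.3, -1.2]
grip_width: 0.0187
finger_force: 58.9
```

Request:
apply_moves(
  rows=[
    [0, 0, -0.2, 0, 0, 0, -1],
    [0, 0, 0, 0, 0, 0, -1],
    [0, 0, 0, 0, 0, 0, 1],
    [0, 0, 0, 0, 0, 0, 1],
    [0, 0, 0, 0, 0, 0, 1],
    [0, 0, 0, 0, 0, 0, 1],
    [0, 0, 0, 0, 0, 0, 1],
    [0, 0, 3, 0, 0, 0, 1],
    [0, 0, 4, 0, 0, 0, 1],
    [0, 0, 4, 0, 0, 0, 1],
  ],
)

```text
t: 5.15
tcp_pos: [0.4727, -0.0687, 0.152]
eef_rot: [0.983, 0.184, -0.001, -0.0]
force: [0.8, -0.3, -0.5]
grip_width: 0.0853
finger_force: 0.0
```

Request:
apply_moves(
  rows=[
    [3.4, 2.5, 1.5, 0, 0, 0, 1],
    [3.4, 2.5, 1.5, 0, 0, 0, 1],
    [3.4, 2.5, 1.5, 0, 0, 0, 1],
    [3.2, 2.4, 1.5, 0, 0, 0, 1],
    [0, 0, 0, 0, 0, 0, 1],
    [0, 0, 0, 0, 0, 0, 1],
    [0, 0, 0, 0, 0, 0, 1],
  ],
)

```text
t: 5.85
tcp_pos: [0.6062, 0.0298, 0.2103]
eef_rot: [0.983, 0.184, -0.001, -0.0]
force: [-0.1, -0.4, 0.3]
grip_width: 0.0854
finger_force: 0.0
```

```bash
cat >> h.py <<'E'
def look(name,hue,z=.064,rng=(130,330)):
    s=robot.read_state();im=robot.camera("wrist");cv2.imwrite(f"pics/{name}.png",im)
    hsv=cv2.cvtColor(im,cv2.COLOR_BGR2HSV).astype(int)
    m=((np.abs((hsv[...,0]-hue+90)%180-90)<9)&(hsv[...,1]>100)&(hsv[...,2]>75)).astype(np.uint8)
    m[rng[1]:]=0;m[:60]=0;m[:,:200]=0;m[:,440:]=0
    n,l,st,c=cv2.connectedComponentsWithStats(m);i=1+st[1:,4].argmax()
    h=cv2.convexHull(np.argwhere(l==i)[:,::-1].astype(np.float32))[:,0]
    e=cv2.fitEllipse(h);W=px2w("wrist",h,z,s)[:,:2]
    f=cv2.fitEllipse(W.astype(np.float32)*1000)
    print("t",s["t"],"tcp",s["tcp_pos"].round(4),"px",np.round(e[0],1),np.round(e[1],1),"world mm",np.round(f[0],1),np.round(f[1],1))
E
python3 -c "
from h import *
look('w3',61)"
```

```text
t 5.85 tcp [0.6062 0.0298 0.2103] px [320.6 196.1] [ 69.4 107.2] world mm [622.9  31. ] [50.3 77.8]
```

View pics/w3.png

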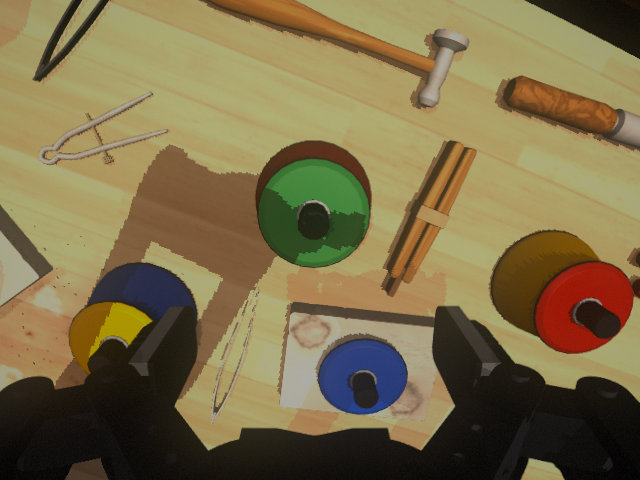

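View pics/t2.png

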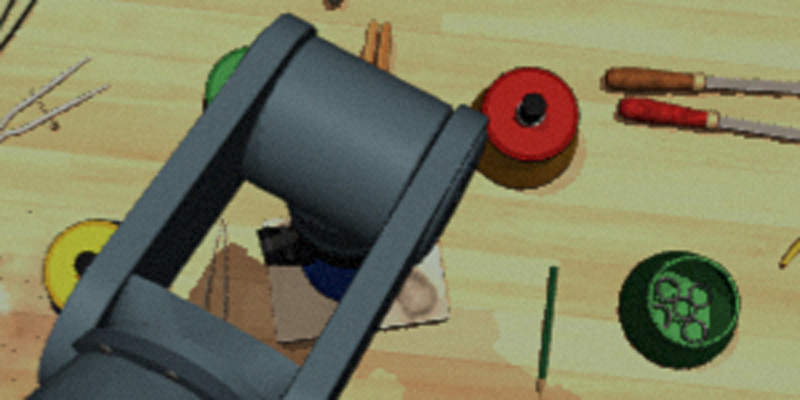

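The green lid spans x 258–371 and y 158–267, so its centre is about (314.5,212.5). Blue stands on the board, and the green pot is open in the top view.

```bash
cat >> h.py <<'E'
def manual(s,l,r,t,b,z=.066):
    u,v=(l+r)/2,(t+b)/2
    P=px2w("wrist",[(l,v),(r,v),(u,t),(u,b)],z,s)[:,:2];print(((P[0]+P[1])/2).round(4),((P[2]+P[3])/2).round(4),np.linalg.norm(P[0]-P[1]),np.linalg.norm(P[2]-P[3]))
E
python3 -c "
from h import *
s=robot.read_state();print(s['tcp_pos']);manual(s,258,371,158,267)"
```

```text
[0.60616502 0.0295634  0.21033427]
[0.6109 0.0312] [0.6094 0.0306] 0.08180826598999767 0.08113440522507982
```

Request:
apply_moves(
  rows=[
    [0.4, 0.1, -4, 0, 0, 0, 1],
    [0, 0, -4, 0, 0, 0, 1],
    [0, 0, -4, 0, 0, 0, 1],
    [0, 0, -1.9, 0, 0, 0, 1],
    [0, 0, 0, 0, 0, 0, 0],
    [0, 0, 0, 0, 0, 0, -1],
    [0, 0, 0, 0, 0, 0, -1],
    [0, 0, 0, 0, 0, 0, -1],
    [0, 0, 0, 0, 0, 0, -1],
    [0, 0, 0, 0, 0, 0, -1],
  ],
)

```text
t: 6.9
tcp_pos: [0.6127, 0.0308, 0.0744]
eef_rot: [0.983, 0.184, 0.002, 0.001]
force: [-0.3, -0.7, 6.0]
grip_width: 0.0186
finger_force: 58.6
```

Request:
apply_moves(
  rows=[
    [0, 0, 2, 0, 0, 0, -1],
    [0, 0, 4, 0, 0, 0, -1],
    [0, -2, 4, 0, 0, 0, -1],
    [-1.5, -4.2, 0, 0, 0, 0, -1],
    [-1.5, -4.2, 0, 0, 0, 0, -1],
    [-1.5, -4.2, 0, 0, 0, 0, -1],
    [-1.5, -4.2, 0, 0, 0, 0, -1],
    [-1.5, -4.2, 0, 0, 0, 0, -1],
    [-1.5, -4.2, 0, 0, 0, 0, -1],
    [-1.5, -4.2, 0, 0, 0, 0, -1],
  ],
)

```text
t: 7.9
tcp_pos: [0.5056, -0.2845, 0.1729]
eef_rot: [0.983, 0.184, 0.0, 0.0]
force: [0.3, 0.5, -1.6]
grip_width: 0.0188
finger_force: 58.7
```

Request:
apply_moves(
  rows=[
    [-1.6, -4.2, 0, 0, 0, 0, -1],
    [-1.7, -2.1, 0, 0, 0, 0, -1],
    [0, 0, 0, 0, 0, 0, -1],
    [0, 0, 0, 0, 0, 0, -1],
    [0, 0, 0, 0, 0, 0, -1],
  ],
)

```text
t: 8.4
tcp_pos: [0.4739, -0.345, 0.1724]
eef_rot: [0.983, 0.185, 0.0, -0.0]
force: [0.6, -0.5, -1.0]
grip_width: 0.0187
finger_force: 58.8
```

```bash
python3 - <<'E'
from h import *
s=robot.read_state();print(s["tcp_pos"]);im=robot.camera("wrist");cv2.imwrite("pics/w4.png",im)
import pickle;pickle.dump(s,open("w4.pkl","wb"))
E
```

```text
[ 0.47386371 -0.34499068  0.17242928]
```

View pics/w4.png

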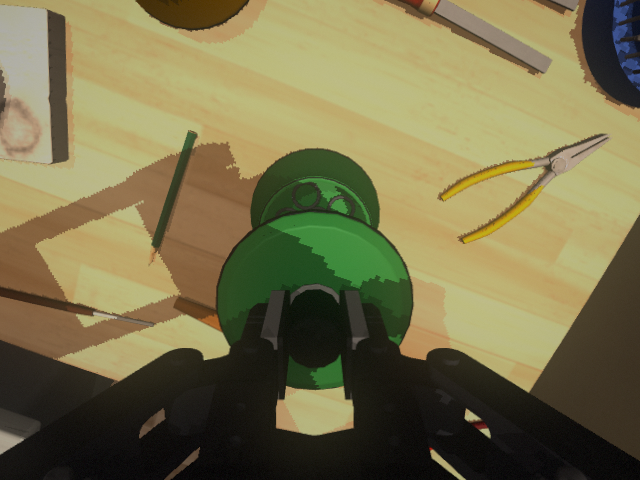

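The green lid is held level. The pot's foot spans x 251–379 with its top edge at y=148, so it is laterally in line with the lid.

```bash
python3 - <<'E'
from h import *
import pickle;s=pickle.load(open("w4.pkl","rb"))
print(px2w("wrist",[(315,148)],0,s)-.05*np.array([.93,.368,0]))
manual(s,217,412,210,388,z=s["tcp_pos"][2]-.006)
E
```

```text
[[ 0.47323314 -0.3461947   0.        ]]
[ 0.4762 -0.3444] [ 0.4735 -0.3455] 0.07833209826614793 0.07882021323693059
```

Request:
apply_moves(
  rows=[
    [0, 0, -4, 0, 0, 0, -1],
    [0, 0, -3, 0, 0, 0, -1],
    [0, 0, -1.5, 0, 0, 0, -1],
    [0, 0, -0.5, 0, 0, 0, -1],
    [0, 0, -0.2, 0, 0, 0, -1],
    [0, 0, -0.2, 0, 0, 0, -1],
    [0, 0, 0, 0, 0, 0, -1],
  ],
)

```text
t: 9.15
tcp_pos: [0.4741, -0.3465, 0.0795]
eef_rot: [0.983, 0.184, 0.001, 0.001]
force: [1.4, 0.3, -0.8]
grip_width: 0.019
finger_force: 58.9
```

Request:
apply_moves(
  rows=[
    [0, 0, -0.2, 0, 0, 0, -1],
    [0, 0, -0.2, 0, 0, 0, -1],
    [0, 0, -0.1, 0, 0, 0, -1],
    [0, 0, 0, 0, 0, 0, -1],
    [0, 0, 0, 0, 0, 0, -1],
  ],
)

```text
t: 9.65
tcp_pos: [0.4736, -0.3463, 0.0744]
eef_rot: [0.983, 0.184, 0.0, 0.0]
force: [-2.3, 2.0, 5.7]
grip_width: 0.0189
finger_force: 59.7
```

Request:
apply_moves(
  rows=[
    [0, 0, 0, 0, 0, 0, 1],
    [0, 0, 0, 0, 0, 0, 1],
    [0, 0, 0, 0, 0, 0, 1],
    [0, 0, 0, 0, 0, 0, 1],
    [0, 0, 2, 0, 0, 0, 1],
    [0, 0, 4, 0, 0, 0, 1],
    [0, 0, 4, 0, 0, 0, 1],
    [2.8, 2.8, 2, 0, 0, 0, 1],
    [2.8, 2.8, 2, 0, 0, 0, 1],
    [2.8, 2.8, 0, 0, 0, 0, 1],
  ],
)

```text
t: 10.65
tcp_pos: [0.5597, -0.2624, 0.2174]
eef_rot: [0.983, 0.184, 0.002, 0.002]
force: [0.2, -0.6, -0.2]
grip_width: 0.0857
finger_force: 0.0
```

Request:
apply_moves(
  rows=[
    [2.8, 3, 0, 0, 0, 0, 1],
    [2.8, 3, 0, 0, 0, 0, 1],
    [0, 0, 0, 0, 0, 0, 1],
    [0, 0, 0, 0, 0, 0, 1],
    [0, 0, 0, 0, 0, 0, 1],
  ],
)

```text
t: 11.15
tcp_pos: [0.6128, -0.2026, 0.213]
eef_rot: [0.983, 0.184, -0.0, -0.0]
force: [-0.2, 0.7, -0.5]
grip_width: 0.0855
finger_force: 0.0
```

```bash
python3 - <<'E'
from h import *
s=robot.read_state();print(s["tcp_pos"]);im=robot.camera("wrist");cv2.imwrite("pics/w5.png",im)
import pickle;pickle.dump(s,open("w5.pkl","wb"))
E
```

```text
[ 0.61277968 -0.20255122  0.21301221]
```

View pics/w5.png

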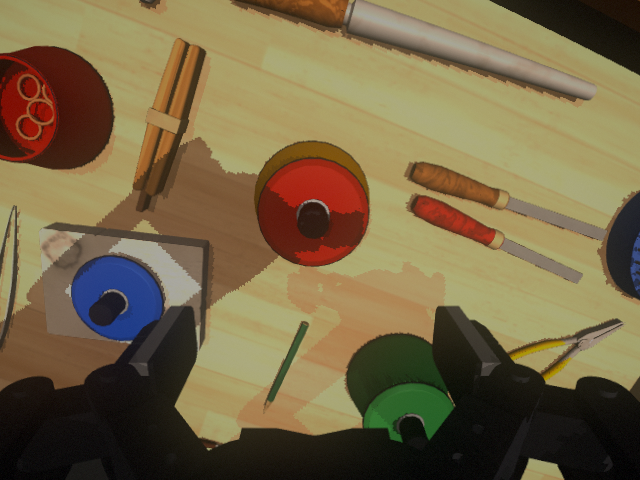

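The red lid spans x 257–369 and y 157–266, and the green lid looks seated on its pot.

```bash
python3 -c "
from h import *
s=robot.read_state();print(s['tcp_pos']);manual(s,257,369,157,266)"
```

```text
[ 0.61265169 -0.20289333  0.21310423]
[ 0.6173 -0.2003] [ 0.6158 -0.2008] 0.0818091284914796 0.08177725613075322
```

Request:
apply_moves(
  rows=[
    [0.4, 0.2, -4, 0, 0, 0, 1],
    [0, 0, -4, 0, 0, 0, 1],
    [0, 0, -4, 0, 0, 0, 1],
    [0, 0, -2, 0, 0, 0, 1],
    [0, 0, 0, 0, 0, 0, 0],
    [0, 0, 0, 0, 0, 0, -1],
    [0, 0, 0, 0, 0, 0, -1],
    [0, 0, 0, 0, 0, 0, -1],
    [0, 0, 0, 0, 0, 0, -1],
    [0, 0, 0, 0, 0, 0, -1],
  ],
)

```text
t: 12.2
tcp_pos: [0.6186, -0.2007, 0.0756]
eef_rot: [0.983, 0.184, 0.001, 0.001]
force: [-0.5, 0.4, 6.0]
grip_width: 0.0188
finger_force: 58.6
```

Request:
apply_moves(
  rows=[
    [0, 0, 2, 0, 0, 0, -1],
    [0, 0, 4, 0, 0, 0, -1],
    [0, 2, 4, 0, 0, 0, -1],
    [0, 4.4, 0, 0, 0, 0, -1],
    [-0.6, 4.4, 0, 0, 0, 0, -1],
    [0, 4.4, 0, 0, 0, 0, -1],
    [0, 4.4, 0, 0, 0, 0, -1],
    [0, 3.6, 0, 0, 0, 0, -1],
    [0, 0, 0, 0, 0, 0, -1],
    [0, 0, 0, 0, 0, 0, -1],
  ],
)

```text
t: 13.2
tcp_pos: [0.6113, 0.033, 0.1737]
eef_rot: [0.983, 0.185, 0.0, 0.0]
force: [0.6, -0.8, -1.6]
grip_width: 0.0186
finger_force: 58.9
```

```bash
python3 - <<'E'
from h import *
s=robot.read_state();print(s["tcp_pos"]);im=robot.camera("wrist");cv2.imwrite("pics/w6.png",im)
import pickle;pickle.dump(s,open("w6.pkl","wb"))
E
```

```text
[0.61133353 0.03299085 0.17366623]
```

View pics/w6.png

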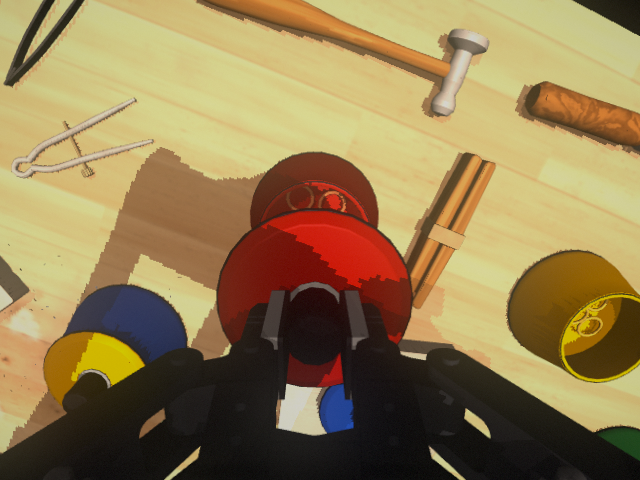

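The red lid is held level over the red foot (x 251–378, top y=152). The pot is about 2–3 mm nearer than the green one was, so I'll nudge by that while lowering.

Request:
apply_moves(
  rows=[
    [-0.2, -0.1, -4, 0, 0, 0, -1],
    [0, 0, -3, 0, 0, 0, -1],
    [0, 0, -1.5, 0, 0, 0, -1],
    [0, 0, -0.5, 0, 0, 0, -1],
    [0, 0, -0.3, 0, 0, 0, -1],
    [0, 0, -0.3, 0, 0, 0, -1],
    [0, 0, -0.2, 0, 0, 0, -1],
    [0, 0, -0.1, 0, 0, 0, -1],
    [0, 0, 0, 0, 0, 0, -1],
  ],
)

```text
t: 14.15
tcp_pos: [0.6101, 0.031, 0.0756]
eef_rot: [0.983, 0.184, 0.001, 0.0]
force: [-1.1, -0.8, 4.4]
grip_width: 0.0188
finger_force: 59.5
```

Request:
apply_moves(
  rows=[
    [0, 0, 0, 0, 0, 0, 1],
    [0, 0, 0, 0, 0, 0, 1],
    [0, 0, 0, 0, 0, 0, 1],
    [0, 0, 0, 0, 0, 0, 1],
    [0, 0, 2, 0, 0, 0, 1],
    [0, 0, 4, 0, 0, 0, 1],
    [0, 0, 4, 0, 0, 0, 1],
    [-3.3, 2.2, 2, 0, 0, 0, 1],
    [-3.3, 2.2, 2, 0, 0, 0, 1],
    [-3.3, 2.2, 0, 0, 0, 0, 1],
  ],
)

```text
t: 15.15
tcp_pos: [0.5111, 0.0975, 0.2175]
eef_rot: [0.983, 0.184, 0.003, 0.001]
force: [0.1, 1.5, 0.7]
grip_width: 0.085
finger_force: 0.0
```

Request:
apply_moves(
  rows=[
    [-3.3, 2.2, 0, 0, 0, 0, 1],
    [-3, 2.3, 0, 0, 0, 0, 1],
    [0, 0, 0, 0, 0, 0, 1],
    [0, 0, 0, 0, 0, 0, 1],
    [0, 0, 0, 0, 0, 0, 1],
  ],
)

```text
t: 15.65
tcp_pos: [0.4483, 0.1416, 0.2146]
eef_rot: [0.983, 0.184, 0.0, 0.0]
force: [0.2, -0.1, -0.4]
grip_width: 0.0852
finger_force: 0.0
```

```bash
python3 - <<'E'
from h import *
s=robot.read_state();print(s["tcp_pos"]);im=robot.camera("wrist");cv2.imwrite("pics/w7.png",im)
E
```

```text
[0.44829789 0.1416374  0.21455334]
```

View pics/w7.png

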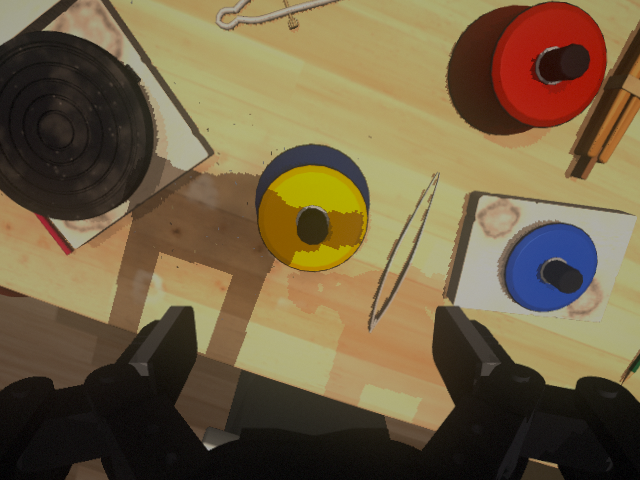

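The yellow lid spans x 258–369 and y 165–271; red is seated on the red pot.

```bash
python3 -c "
from h import *
s=robot.read_state();print(s['tcp_pos']);manual(s,258,369,165,271);print(px2w('wrist',[(314,144)],0,s)-.05*np.array([.93,.368,0]))"
```

```text
[0.44835238 0.14148    0.2144299 ]
[0.4484 0.1419] [0.447  0.1413] 0.08182612629216034 0.0805968003145038
[[0.44766174 0.14091649 0.        ]]
```

Request:
apply_moves(
  rows=[
    [-0.1, 0, -4, 0, 0, 0, 1],
    [0, 0, -4, 0, 0, 0, 1],
    [0, 0, -4, 0, 0, 0, 1],
    [0, 0, -2.1, 0, 0, 0, 1],
    [0, 0, 0, 0, 0, 0, 0],
    [0, 0, 0, 0, 0, 0, -1],
    [0, 0, 0, 0, 0, 0, -1],
    [0, 0, 0, 0, 0, 0, -1],
    [0, 0, 0, 0, 0, 0, -1],
    [0, 0, 0, 0, 0, 0, -1],
  ],
)

```text
t: 16.7
tcp_pos: [0.4478, 0.1421, 0.075]
eef_rot: [0.983, 0.184, 0.002, 0.0]
force: [-0.2, -1.0, 5.0]
grip_width: 0.0187
finger_force: 58.5
```

Request:
apply_moves(
  rows=[
    [0, 0, 2, 0, 0, 0, -1],
    [0, 0, 4, 0, 0, 0, -1],
    [0, 0, 4, 0, 0, 0, -1],
    [2.1, -4.3, 0, 0, 0, 0, -1],
    [2.1, -4.3, 0, 0, 0, 0, -1],
    [2.1, -4.3, 0, 0, 0, 0, -1],
    [2.1, -4.3, 0, 0, 0, 0, -1],
    [2.1, -4.3, 0, 0, 0, 0, -1],
    [2.1, -4.3, 0, 0, 0, 0, -1],
    [2.1, -4.3, 0, 0, 0, 0, -1],
  ],
)

```text
t: 17.7
tcp_pos: [0.5942, -0.1609, 0.1742]
eef_rot: [0.983, 0.184, 0.001, 0.0]
force: [0.2, 0.4, -0.4]
grip_width: 0.0187
finger_force: 58.8
```

Request:
apply_moves(
  rows=[
    [2.1, -4.1, 0, 0, 0, 0, -1],
    [0, 0, 0, 0, 0, 0, -1],
    [0, 0, 0, 0, 0, 0, -1],
    [0, 0, 0, 0, 0, 0, -1],
    [0, 0, 0, 0, 0, 0, -1],
  ],
)

```text
t: 18.2
tcp_pos: [0.6141, -0.1985, 0.1736]
eef_rot: [0.983, 0.185, 0.0, -0.0]
force: [-0.2, 0.3, -1.0]
grip_width: 0.0189
finger_force: 58.9
```

```bash
python3 - <<'E'
from h import *
s=robot.read_state();print(s["tcp_pos"]);im=robot.camera("wrist");cv2.imwrite("pics/w8.png",im)
E
```

```text
[ 0.61409513 -0.19845647  0.17364806]
```

View pics/w8.png

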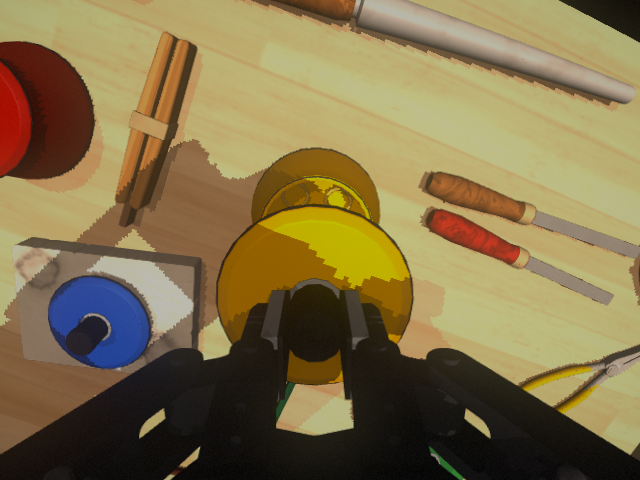

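The yellow lid is level over the yellow foot (x 253–380, top y=148), with the same view as the green placing.

Request:
apply_moves(
  rows=[
    [0, -0.1, -4, 0, 0, 0, -1],
    [0, 0, -3, 0, 0, 0, -1],
    [0, 0, -1.5, 0, 0, 0, -1],
    [0, 0, -0.5, 0, 0, 0, -1],
    [0, 0, -0.3, 0, 0, 0, -1],
    [0, 0, -0.3, 0, 0, 0, -1],
    [0, 0, -0.2, 0, 0, 0, -1],
    [0, 0, -0.1, 0, 0, 0, -1],
    [0, 0, 0, 0, 0, 0, -1],
  ],
)

```text
t: 19.15
tcp_pos: [0.6149, -0.2012, 0.0751]
eef_rot: [0.983, 0.184, 0.001, 0.0]
force: [-0.0, 0.4, 0.9]
grip_width: 0.0188
finger_force: 59.2
```

Request:
apply_moves(
  rows=[
    [0, 0, -0.1, 0, 0, 0, -1],
    [0, 0, 0, 0, 0, 0, 1],
    [0, 0, 0, 0, 0, 0, 1],
    [0, 0, 0, 0, 0, 0, 1],
    [0, 0, 0, 0, 0, 0, 1],
    [0, 0, 2, 0, 0, 0, 1],
    [0, 0, 4, 0, 0, 0, 1],
    [0, 0, 3, 0, 0, 0, 1],
    [-3.5, 3.3, 0, 0, 0, 0, 1],
    [-3.5, 3.3, 0, 0, 0, 0, 1],
  ],
)

```text
t: 20.15
tcp_pos: [0.5447, -0.1353, 0.1646]
eef_rot: [0.983, 0.184, 0.001, 0.001]
force: [0.1, 0.9, -0.2]
grip_width: 0.085
finger_force: 0.0
```

Request:
apply_moves(
  rows=[
    [-3.5, 3.3, 0, 0, 0, 0, 1],
    [-3.5, 3.2, 0, 0, 0, 0, 1],
    [0, 0, -3, 0, 0, 0, 1],
    [0, 0, -3, 0, 0, 0, 1],
    [0, 0, 0, 0, 0, 0, 1],
    [0, 0, 0, 0, 0, 0, 1],
  ],
)

```text
t: 20.75
tcp_pos: [0.4743, -0.0699, 0.1034]
eef_rot: [0.983, 0.184, -0.0, -0.0]
force: [0.3, -0.9, 0.2]
grip_width: 0.0858
finger_force: 0.0
```

Request:
apply_moves(
  rows=[
    [0, 0, -3.5, 0, 0, 0, 1],
    [0, 0, -2.5, 0, 0, 0, 1],
    [0, 0, 0, 0, 0, 0, 1],
    [0, 0, 0, 0, 0, 0, 0],
    [0, 0, 0, 0, 0, 0, -1],
    [0, 0, 0, 0, 0, 0, -1],
    [0, 0, 0, 0, 0, 0, -1],
    [0, 0, 0, 0, 0, 0, -1],
    [0, 0, 0, 0, 0, 0, -1],
    [0, 0, 0, 0, 0, 0, -1],
  ],
)

```text
t: 21.75
tcp_pos: [0.4752, -0.0702, 0.0445]
eef_rot: [0.983, 0.184, 0.001, 0.0]
force: [-1.7, 1.0, 6.4]
grip_width: 0.0189
finger_force: 58.4
```

Request:
apply_moves(
  rows=[
    [0, 0, 3, 0, 0, 0, -1],
    [0, 0, 4.5, 0, 0, 0, -1],
    [0, 0, 4.5, 0, 0, 0, -1],
    [-0.5, 4.3, 1, 0, 0, 0, -1],
    [-0.5, 4.3, 0, 0, 0, 0, -1],
    [-0.5, 4.3, 0, 0, 0, 0, -1],
    [-0.5, 4.3, 0, 0, 0, 0, -1],
    [-0.7, 3.9, 0, 0, 0, 0, -1],
    [0, 0, 0, 0, 0, 0, -1],
    [0, 0, 0, 0, 0, 0, -1],
  ],
)

```text
t: 22.75
tcp_pos: [0.447, 0.1418, 0.1733]
eef_rot: [0.983, 0.186, -0.0, 0.0]
force: [-0.4, -0.3, -0.7]
grip_width: 0.0185
finger_force: 59.1
```

```bash
python3 - <<'E'
from h import *
s=robot.read_state();print(s["tcp_pos"]);im=robot.camera("wrist");cv2.imwrite("pics/w9.png",im)
E
```

```text
[0.44695285 0.14180087 0.17334297]
```

View pics/w9.png

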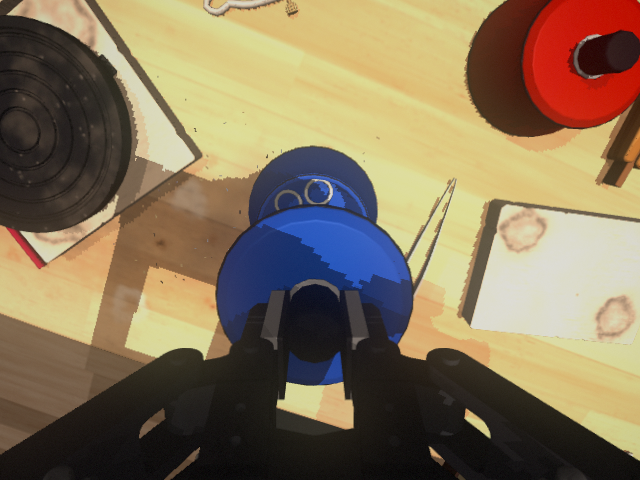

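The blue lid is level over the blue foot (x 249–378, top y=146), within about 1 mm.

Request:
apply_moves(
  rows=[
    [0, 0, -4, 0, 0, 0, -1],
    [0, 0, -3, 0, 0, 0, -1],
    [0, 0, -1.5, 0, 0, 0, -1],
    [0, 0, -0.5, 0, 0, 0, -1],
    [0, 0, -0.3, 0, 0, 0, -1],
    [0, 0, -0.3, 0, 0, 0, -1],
    [0, 0, -0.2, 0, 0, 0, -1],
    [0, 0, -0.1, 0, 0, 0, -1],
    [0, 0, 0, 0, 0, 0, -1],
  ],
)

```text
t: 23.7
tcp_pos: [0.4476, 0.1411, 0.0746]
eef_rot: [0.983, 0.184, 0.0, 0.0]
force: [0.2, 0.1, -1.2]
grip_width: 0.0189
finger_force: 59.1
```

Request:
apply_moves(
  rows=[
    [0, 0, -0.15, 0, 0, 0, -1],
    [0, 0, 0, 0, 0, 0, -1],
    [0, 0, 0, 0, 0, 0, 1],
    [0, 0, 0, 0, 0, 0, 1],
    [0, 0, 0, 0, 0, 0, 1],
    [0, 0, 0, 0, 0, 0, 1],
    [0, 0, 2, 0, 0, 0, 1],
    [0, 0, 4, 0, 0, 0, 1],
    [0, 0, 4.5, 0, 0, 0, 1],
    [0, 0, 4.5, 0, 0, 0, 1],
  ],
)

```text
t: 24.7
tcp_pos: [0.4468, 0.141, 0.224]
eef_rot: [0.983, 0.184, -0.001, -0.0]
force: [1.8, 0.1, 0.4]
grip_width: 0.0855
finger_force: 0.0
```

Request:
apply_moves(
  rows=[
    [0, -4.8, 0, 0, 0, 0, 1],
    [0, -4.8, 0, 0, 0, 0, 1],
    [0, -4.8, 0, 0, 0, 0, 1],
    [0, -4.8, 0, 0, 0, 0, 1],
    [0, -4.8, 0, 0, 0, 0, 1],
    [-1, -4.8, 0, 0, 0, 0, 1],
    [-1, -4.8, 0, 0, 0, 0, 1],
    [-1, -4.8, 0, 0, 0, 0, 1],
    [-1, -4.8, 0, 0, 0, 0, 1],
    [-1, -4.8, 0, 0, 0, 0, 1],
  ],
)

```text
t: 25.7
tcp_pos: [0.3965, -0.3409, 0.2227]
eef_rot: [0.983, 0.184, 0.0, 0.0]
force: [1.4, -0.4, 0.3]
grip_width: 0.0854
finger_force: 0.0
```

Request:
apply_moves(
  rows=[
    [-2, -4.5, 0, 0, 0, 0, 1],
    [-3, -4, 0, 0, 0, 0, 1],
    [-3, -4, 0, 0, 0, 0, 1],
    [-4, -3, 0, 0, 0, 0, 1],
    [-4, -3, 0, 0, 0, 0, 1],
    [-3, -2, 0, 0, 0, 0, 1],
    [0, 0, 0, 0, 0, 0, 1],
    [0, 0, 0, 0, 0, 0, 1],
  ],
)

```text
t: 26.5
tcp_pos: [0.2067, -0.544, 0.2223]
eef_rot: [0.983, 0.183, 0.0, -0.001]
force: [0.4, -0.4, 0.3]
grip_width: 0.0854
finger_force: 0.0
```

```bash
python3 - <<'E'
from h import *
a=robot.camera("top")[160:330,170:490];b=robot.camera("scene")[170:370,210:450]
a=cv2.resize(a,(560,298),interpolation=cv2.INTER_CUBIC);b=cv2.resize(b,(360,300),interpolation=cv2.INTER_CUBIC)[:298]
c=np.zeros((600,600,3),np.uint8);c[:298,:560]=a;c[300:598,:360]=b;cv2.imwrite("pics/f.png",c);print(robot.read_state()["t"])
E
```

```text
26.6
```

View pics/f.png

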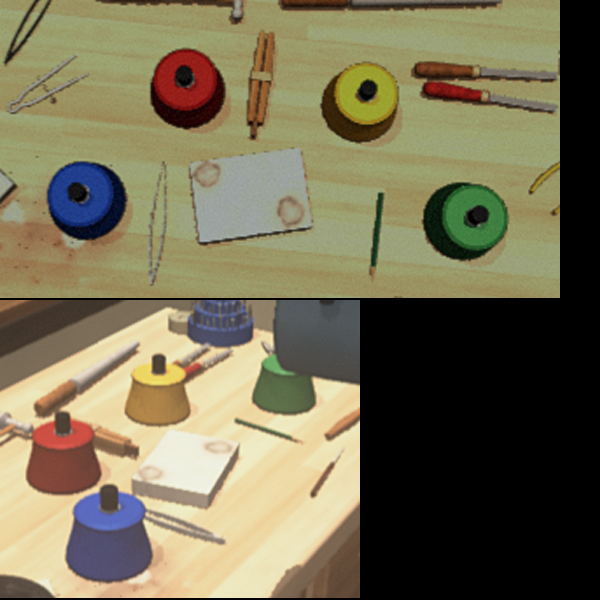

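Both views show every lid seated flat on the pot of its own colour: red (185,80), yellow (366,93), blue (82,195) and green (475,214). The board is empty.

```bash
python3 -c "
from station import robot
print(robot.hand_in())"
```

```text
the job is handed in; nothing more can be done
None
```

All four lids are back on the pots of their own colour, and in the last camera views they sit flat with the pots where they stood; the job is handed in (no verdict came back), at about 27 s of the 128 s allowed.

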